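# Find the empty bay and push its hatch open

## Task

Three of the four identical hatch panels in the top of the rig base have a module beneath them; the fourth covers the empty bay. Press on the ribbed ends, one panel after another, until you find the one that rocks, then push that panel open until it stands nearly upright, and leave it so with the others shut. Only touch, press and push with the fingers: pinch and lift nothing, and do not shift the loose parts on the rig and the bench.

Things in the scene. Friction and masses are not known exactly. Their poses are not given: they have to be found in the camera images.
- rig: Fixed white box 190 (x) x 440 (y) x 90 mm high; origin: centre of underside. x across its short side, away from the robot; y along the row of four panels flush in its top (deck at 90 mm). Which bay is empty changes. Deck strips: 76 mm between panels 2 and 3 (carries loose parts), 12 mm between 1-2 and 3-4, bare margins 32 mm wide before and behind the panels. Bays open about 65 mm deep
- panel1 (a joint): Grey-painted plate 120 (rig x) x 72 x 6 mm, pivoted at its middle, axis along rig y. 0 = shut, flush; grows as its ribbed +x end sinks and the plain -x end rises; stop at 1.45 rad (nearly upright); never turns below 0. Over the empty bay about 3 N on the ribs turns it and it stays at any angle where left; over a module it gives about 1 mm (0.03 rad) there, then is solid
- bay1 (a point): Middle of panel 1's hinge axis, fixed to the rig at rig (0, -164, 87) mm, 3 mm below the deck's surface; axes as the rig
- panel1_ribs (a point): On panel 1's top surface among the three low black rubber ribs (44 mm long, 1.6 mm high or less) that mark its press end, 45 mm from the hinge towards rig +x. Turns with the panel
- panel1_edge (a point): Middle of panel 1's plain end edge (mid-thickness), 60 mm from the hinge towards rig -x. Turns with the panel: this is the edge that rises
- panel2 (a joint): Grey-painted plate 120 (rig x) x 72 x 6 mm, pivoted at its middle, axis along rig y. 0 = shut, flush; grows as its ribbed +x end sinks and the plain -x end rises; stop at 1.45 rad (nearly upright); never turns below 0. Over the empty bay about 3 N on the ribs turns it and it stays at any angle where left; over a module it gives about 1 mm (0.03 rad) there, then is solid
- bay2 (a point): Middle of panel 2's hinge axis, fixed to the rig at rig (0, -76, 87) mm, 3 mm below the deck's surface; axes as the rig
- panel2_ribs (a point): On panel 2's top surface among the three low black rubber ribs (44 mm long, 1.6 mm high or less) that mark its press end, 45 mm from the hinge towards rig +x. Turns with the panel
- panel2_edge (a point): Middle of panel 2's plain end edge (mid-thickness), 60 mm from the hinge towards rig -x. Turns with the panel: this is the edge that rises
- panel3 (a joint): Grey-painted plate 120 (rig x) x 72 x 6 mm, pivoted at its middle, axis along rig y. 0 = shut, flush; grows as its ribbed +x end sinks and the plain -x end rises; stop at 1.45 rad (nearly upright); never turns below 0. Over the empty bay about 3 N on the ribs turns it and it stays at any angle where left; over a module it gives about 1 mm (0.03 rad) there, then is solid
- bay3 (a point): Middle of panel 3's hinge axis, fixed to the rig at rig (0, 76, 87) mm, 3 mm below the deck's surface; axes as the rig
- panel3_ribs (a point): On panel 3's top surface among the three low black rubber ribs (44 mm long, 1.6 mm high or less) that mark its press end, 45 mm from the hinge towards rig +x. Turns with the panel
- panel3_edge (a point): Middle of panel 3's plain end edge (mid-thickness), 60 mm from the hinge towards rig -x. Turns with the panel: this is the edge that rises
- panel4 (a joint): Grey-painted plate 120 (rig x) x 72 x 6 mm, pivoted at its middle, axis along rig y. 0 = shut, flush; grows as its ribbed +x end sinks and the plain -x end rises; stop at 1.45 rad (nearly upright); never turns below 0. Over the empty bay about 3 N on the ribs turns it and it stays at any angle where left; over a module it gives about 1 mm (0.03 rad) there, then is solid
- bay4 (a point): Middle of panel 4's hinge axis, fixed to the rig at rig (0, 164, 87) mm, 3 mm below the deck's surface; axes as the rig
- panel4_ribs (a point): On panel 4's top surface among the three low black rubber ribs (44 mm long, 1.6 mm high or less) that mark its press end, 45 mm from the hinge towards rig +x. Turns with the panel
- panel4_edge (a point): Middle of panel 4's plain end edge (mid-thickness), 60 mm from the hinge towards rig -x. Turns with the panel: this is the edge that rises
- fitting: Loose brass fitting, 30 mm diameter, 40 mm high, standing on the wide middle strip of the deck, front half. Origin: centre of its underside
- sensor: Loose sensor, black 34 mm square foot with a steel barrel, 38 mm high, standing on the wide middle strip of the deck, rear half. Origin: centre of its underside
- jar: Loose glass jar with black lid, 60 mm diameter, 75 mm high, on the bench beside the rig. Origin: centre of its underside
- valve: Loose solenoid valve, aluminium block with black coil, 78 x 40 mm, 70 mm high, on the bench beside the rig. Origin: centre of its underside
- meter: Loose orange hand-held meter lying on its back, 150 x 75 mm, about 41 mm high, on the bench beside the rig. Origin: centre of its underside
- screwdriver: Loose screwdriver lying on the bench left of the rig, about 200 mm long along its own x

How it is judged:
By the outcome, as a careful person would: the job done as asked, in the order asked, and still so for the second after the job is handed in, with the robot touching nothing.
It also fails if it takes over 54 s, if anything falls off the work surface, if the arm or the gripper's body presses on something with over 40 N, if the wrist force passes 120 N, or if a joint passes its speed limit or range.

## Robot

A 6-joint arm with a two-finger parallel gripper is mounted at the origin on the work surface. World frame = base frame: x ahead of the robot, y to its left, z up, the work surface at z = 0. Lengths are in m, angles in rad, forces in N, time in s.
With the tool pointing down it reaches from about 0.25 to 0.775 m from the base axis. Payload 4 kg.
Tool frame: the origin (TCP) lies on the centre line of the jaws, within the pads' length; the fingertips stand 22 mm ahead of it and the grasp point (between the pads) lies 3 mm ahead of it; z points along the fingers, y is the direction in which the jaws open and shut (so a half turn about z gives the same grasp; the last joint's range is limited). The gripper opens to 94 mm and grips with 3 to 60 N. Pads are 16 mm wide; open, the fingers measure 119 mm over their backs; the gripper's body (75 mm by 177 mm) begins 78 mm behind the grasp point.
Start: joints at [1.097, 0.087, 1.371, -0, 1.684, -0.103], TCP at [0.199, 0.513, 0.228] pointing down, gripper open.
Joint ranges: [-3.1, 3.1], [-0.76, 2.03], [0.27, 2.55], [-1.08, 4.22], [0.17, 2.65], [-2.57, 2.57]. Speed limits (rad/s): [2.79, 2.79, 3.14, 3.14, 3.14, 3.14].

## Interface

Orientations are given as [roll, pitch, yaw] about the fixed x, y, z axes, in that order (R = Rz(yaw) Ry(pitch) Rx(roll)).
In Python, from bench import robot gives the robot as it stands. The module is installed in compiled form; this text tells all that it offers.
- The arm moves only by the shell command python3 -m inch 'ROWS'. ROWS is JSON, a list of rows, each an object with "linear": the shift along the world's x, y, z scaled (see below), a list of three; "twist": the turn about the world's z scaled (see below); "gripper": the opening, from 0 (shut) to 1 (fully open). In form: [{"linear": [x, y, z], "twist": twist, "gripper": gripper}, ...]. A call has 1 to 10 rows; each row is the pose to reach, as a shift and turn from the pose commanded when the call began; what a row does not reach only later rows make up. The controller multiplies each number of a shift by 0.1 m and each number of a turn by 60 degrees. A row lasts 1/12 s, in which the tool goes at most 41.7 mm and 7.16 degrees, less where a joint would pass 70% of its speed; a pose out of reach is approached as far as the arm can. A call with a number of a shift or a turn outside -1 to 1 is refused whole. A call with a gripper value outside its range is refused whole. The fingers move at their own pace and stop on an object; the grip force is fixed at half the most. Time passes only in rows, so rows that repeat a pose let the fingers close. It gives the time, the measured TCP pose, the force and the opening at its end, in the units of the state.
- robot.get_obs(): the state, without advancing time (a new reading comes with each control period).
- robot.snapshot(name): name is "scene" or "top" or "wrist"; returns a dict with "image" (420x560x3 uint8, red, green, blue), "depth" (420x560 float32, m along the optical axis (not along the pixel's ray), 0 where there is no reading), "mtx" (3x3 intrinsics, pixels), "k1" (the pictures are not rectified: a ray, as slopes to the right and down, at radius r is drawn at 1 + k1 r^2 times it, then the intrinsics apply), "rvec" (rotation vector, rad) and "tvec" (3), from world to camera coordinates, as OpenCV has them; the wrist camera has in their place "hand_eye" (4x4, takes a point from camera to tool coordinates, whose origin is the TCP and whose axes are the flange's). Camera axes: x right, y down, z forward; pixel columns grow to the right and rows downward; lengths in m; the calibration is good to about 2 mm. A picture is of the moment at which its call begins: read the wrist's pose just before it.
- robot.close_job(): hands the job in, once; it reports no verdict.
The state is a dict: "time": time; "joint_positions": joint angles; "qvel": joint speeds; "joint_torque": joint torques, N m; "tool_pos": TCP position; "ee_rot": TCP orientation; "wrist_force": force on the tool from outside, world axes, zero at the start; "wrist_torque": the same for the moment, N m; "width": finger opening in m.
Only numpy, scipy, OpenCV 4.12 (cv2) and the standard library are available. Lean on these libraries where they do the work, as an engineer would, in place of code of your own. Each camera call takes 0.05 s, during which the arm holds its last target.

## Working session

There is one attempt and no reset: what is moved stays moved. The work goes in short steps, Python scripts to look and compute and a shell command to move; the robot and the scene stay as the last step left them, time stands still between calls to the robot, and variables do not carry over. Pictures are saved under pics/ and viewed, and the job is handed in when it is done.

```bash
mkdir -p pics; python3 - <<'E'
from bench import robot
import cv2
print(robot.get_obs())
for n in ["top","scene"]:
    s=robot.snapshot(n); cv2.imwrite(f"pics/{n}0.png",s["image"][:,:,::-1])
    print(n,s["mtx"].tolist(),s["k1"],s["rvec"],s["tvec"])
E
```

```text
{'time': 0.0, 'joint_positions': array([ 1.09686272e+00,  8.79148646e-02,  1.37222448e+00, -2.01175475e-05,
        1.68358902e+00, -1.03102355e-01]), 'qvel': array([ 6.21286543e-04,  5.45879968e-04, -2.38405689e-05,  1.01987998e-03,
        1.29646956e-03, -5.21900429e-04]), 'joint_torque': array([-2.66523653e-03, -3.40184498e+01, -3.02422893e+01,  7.14936526e-02,
        3.32705432e-02, -1.88491445e-04]), 'tool_pos': array([0.19909997, 0.51216868, 0.22634117]), 'ee_rot': array([-3.13946623e+00, -1.99918041e-04,  2.77075895e+00]), 'wrist_force': array([-0.55914268,  0.02080015, -0.45140667]), 'wrist_torque': array([2.10415542e-05, 4.07773789e-03, 7.20266138e-03]), 'width': 0.09397118540286398}
top [[490.4025220583807, 0.0, 286.2410217342969], [0.0, 490.4025220583807, 215.79294738080276], [0.0, 0.0, 1.0]] -0.15634580892321193 [ 2.20810005 -2.16536949  0.12005434] [-0.03489695  0.54245559  1.25595   ]
scene [[402.4122233024593, 0.0, 278.4043918404435], [0.0, 402.4122233024593, 204.87288948133016], [0.0, 0.0, 1.0]] -0.005568558989943953 [ 2.29588815  0.73216329 -0.28374236] [-0.41478402 -0.16685727  1.26870138]
```

View pics/top0.png

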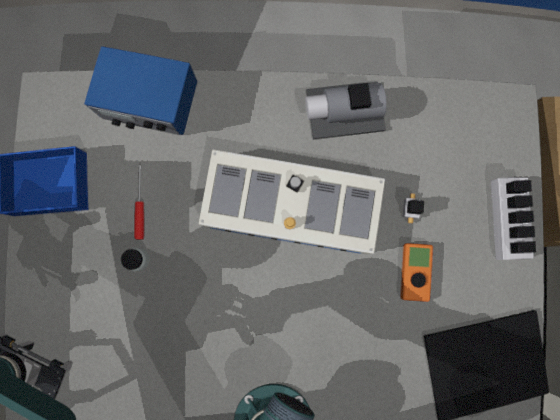

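View pics/scene0.png

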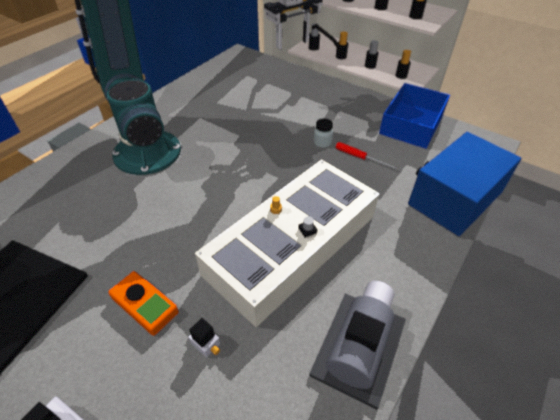

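The top view shows the rig's deck with corners near px (212,151), (384,178), (375,252) and (201,226), with the ribs on the far side. The fitting is at (290,223) and the sensor at (295,182). Panel 1 is the rightmost.

```bash
cat > h.py <<'E'
import numpy as np,cv2
from bench import robot
def ray(s,uv,z):
    R,_=cv2.Rodrigues(s["rvec"]);t=np.asarray(s["tvec"]).reshape(3)
    d=np.array([s["k1"],0,0,0,0],float)
    uv=np.asarray(uv,float).reshape(-1,1,2)
    p=cv2.undistortPoints(uv,np.array(s["mtx"]),d,criteria=(3,50,1e-10)).reshape(-1,2) if False else cv2.undistortPoints(uv,np.array(s["mtx"]),d).reshape(-1,2)
    r=np.c_[p,np.ones(len(p))]@R; c=-R.T@t
    return c+r*((z-c[2])/r[:,2])[:,None]
def proj(s,P):
    return cv2.projectPoints(np.asarray(P,float).reshape(-1,1,3),s["rvec"],s["tvec"],np.array(s["mtx"]),np.array([s["k1"],0,0,0,0],float))[0].reshape(-1,2)
E
python3 - <<'E'
from h import *
s=robot.snapshot("top");im=s["image"]
hsv=cv2.cvtColor(im,cv2.COLOR_RGB2HSV)
g=ray(s,np.stack(np.meshgrid(np.arange(560),np.arange(420)),-1).reshape(-1,2),0.09)
# depth to height
R,_=cv2.Rodrigues(s["rvec"]);t=np.asarray(s["tvec"]).reshape(3);c=-R.T@t
d=s["depth"].reshape(-1)
# z of each pixel: P=c+ray*depth
import numpy as np
r=(g-c); r/= (r@R.T)[:,2:3]
P=(c+r*d[:,None]).reshape(420,560,3)
m=((P[...,2]>0.08)&(P[...,2]<0.1)&(d.reshape(420,560)>0)).astype(np.uint8)
m[:, :195]=0; m[:,395:]=0; m[:140]=0; m[265:]=0
n,l,st,ce=cv2.connectedComponentsWithStats(m); k=1+st[1:,4].argmax(); m=(l==k).astype(np.uint8)
print(st[k], np.median(P[...,2][m>0]))
cn=max(cv2.findContours(m,0,1)[0],key=cv2.contourArea).reshape(-1,2)
X=ray(s,cn,0.09)[:,:2]
rect=cv2.minAreaRect((X*1000).astype(np.float32));print(rect,cv2.boxPoints(rect))
# panels: darker grey inside
v=hsv[...,2]
pm=((v<150)&(cv2.erode(cv2.morphologyEx(m,cv2.MORPH_CLOSE,np.ones((9,9))),np.ones((5,5)))>0)).astype(np.uint8)
n,l,st,ce=cv2.connectedComponentsWithStats(pm)
for i in range(1,n):
    if st[i,4]>300:
        cc=max(cv2.findContours((l==i).astype(np.uint8),0,1)[0],key=cv2.contourArea).reshape(-1,2)
        print(st[i],cv2.minAreaRect((ray(s,cc,0.09)[:,:2]*1000).astype(np.float32)))
big=cv2.resize(im[140:265,190:395],None,fx=3.9,fy=3.9,interpolation=cv2.INTER_CUBIC);cv2.imwrite("pics/crop.png",big[:,:,::-1])
E
```

```text
[  199   150   186   104 12564] 0.09041209487630575
((575.2528076171875, -36.69384765625), (440.6211242675781, 191.34609985351562), 81.4878921508789) [[ 448.02362 -240.41621]
 [ 637.2619  -268.73895]
 [ 702.482    167.02852]
 [ 513.2437   195.35126]]
[ 209  164   37   53 1464] ((598.7124633789062, 124.96800231933594), (75.06285095214844, 122.92399597167969), 81.42143249511719)
[ 243  170   38   53 1461] ((586.088134765625, 38.53074645996094), (74.0704345703125, 122.69036865234375), 81.56652069091797)
[ 305  179   36   55 1463] ((564.1168823242188, -111.96163177490234), (74.95108795166016, 125.98877716064453), 81.66075897216797)
[ 340  186   35   53 1438] ((550.692626953125, -199.0814666748047), (74.1037368774414, 123.12306213378906), 81.62045288085938)
```

View pics/crop.png

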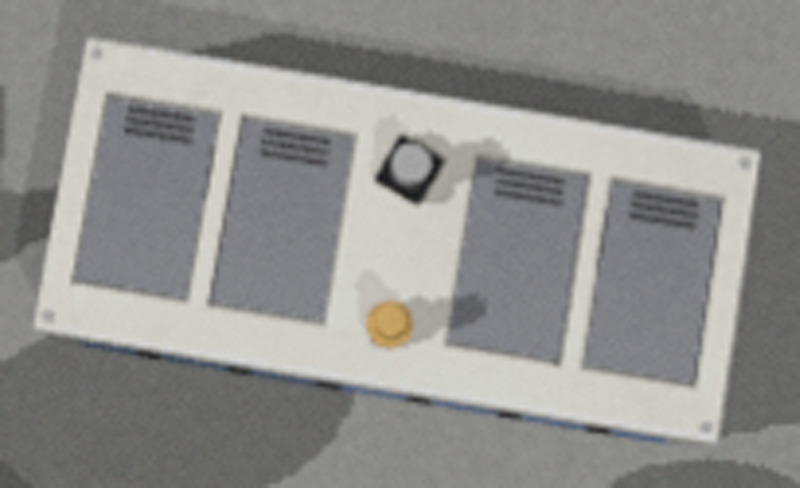

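```bash
python3 -m inch '[{"linear":[0.3,-0.28,0],"twist":0.1,"gripper":0},{"linear":[0.6,-0.55,0],"twist":0.21,"gripper":0},{"linear":[0.9,-0.8,0],"twist":0.21,"gripper":0}]'
python3 -c "
from bench import robot;print(robot.get_obs())"
```

```text
time: 0.4
tool_pos: [0.2893, 0.4319, 0.227]
ee_rot: [-3.141, -0.0, 2.997]
wrist_force: [0.1, 0.4, -1.4]
width: 0.0772
{'time': 0.4, 'joint_positions': array([ 8.71437662e-01,  2.04194093e-02,  1.44159462e+00,  8.48633832e-05,
        1.68031709e+00, -5.54987207e-01]), 'qvel': array([-0.96218077, -0.15255389,  0.15359996, -0.0043613 , -0.01388348,
       -0.876103  ]), 'joint_torque': array([  4.88765717, -31.47119164, -30.00178814,   0.14555633,
         0.3094588 ,   0.17462467]), 'tool_pos': array([0.28928134, 0.43186281, 0.22702895]), 'ee_rot': array([-3.14100948e+00, -4.60822650e-04,  2.99723031e+00]), 'wrist_force': array([ 0.08406323,  0.43868944, -1.39340828]), 'wrist_torque': array([-0.01388347, -0.01868196, -0.00490067]), 'width': 0.07719552015300316}
```

```bash
python3 -m inch '[{"linear":[0.3,-0.26,0],"twist":0,"gripper":0},{"linear":[0.6,-0.52,0],"twist":0,"gripper":0},{"linear":[0.9,-0.78,0],"twist":0,"gripper":0}]'
python3 -m inch '[{"linear":[0.3,-0.26,0],"twist":0,"gripper":0},{"linear":[0.6,-0.52,0],"twist":0,"gripper":0},{"linear":[0.9,-0.78,0],"twist":0,"gripper":0}]'
python3 -m inch '[{"linear":[0.3,-0.26,0],"twist":0,"gripper":0},{"linear":[0.6,-0.52,0],"twist":0,"gripper":0},{"linear":[0.9,-0.78,0],"twist":0,"gripper":0}]'
python3 -m inch '[{"linear":[0.3,-0.26,0],"twist":0,"gripper":0},{"linear":[0.6,-0.52,0],"twist":0,"gripper":0},{"linear":[0.84,-0.78,0],"twist":0,"gripper":0},{"linear":[0.84,-0.78,0],"twist":0,"gripper":0},{"linear":[0.84,-0.78,0],"twist":0,"gripper":0}]'
python3 - <<'E'
from h import *
o=robot.get_obs();print(o)
s=robot.snapshot("wrist");cv2.imwrite("pics/w1.png",s["image"][:,:,::-1]);print(s["hand_eye"])
E
```

```text
time: 0.65
tool_pos: [0.3802, 0.3531, 0.2273]
ee_rot: [-3.141, -0.0, 2.991]
wrist_force: [-0.4, 1.1, -0.2]
width: 0.0576
time: 0.9
tool_pos: [0.4703, 0.275, 0.2272]
ee_rot: [3.142, -0.0, 2.991]
wrist_force: [-0.9, 1.7, 0.6]
width: 0.0378
time: 1.15
tool_pos: [0.5604, 0.197, 0.2271]
ee_rot: [-3.142, -0.001, 2.991]
wrist_force: [0.5, 1.5, 0.6]
width: 0.0176
time: 1.57
tool_pos: [0.6439, 0.1189, 0.2257]
ee_rot: [-3.141, -0.003, 2.987]
wrist_force: [-0.5, 0.8, -1.0]
width: 0.0005
{'time': 1.5667, 'joint_positions': array([ 9.58769064e-02,  3.26328815e-01,  1.09180353e+00,  4.16403259e-04,
        1.72628478e+00, -1.32075543e+00]), 'qvel': array([ 0.04862204, -0.03991353,  0.02397441,  0.01441695,  0.00735181,
        0.0037828 ]), 'joint_torque': array([-1.53064281e+00, -4.33677721e+01, -3.06466591e+01, -1.96468751e-01,
       -2.20744178e-02, -3.87490459e-02]), 'tool_pos': array([0.64388028, 0.11892007, 0.22574724]), 'ee_rot': array([-3.14129252e+00, -2.83846132e-03,  2.98749214e+00]), 'wrist_force': array([-0.45358514,  0.76157208, -0.97189129]), 'wrist_torque': array([0.07489594, 0.00941151, 0.00405363]), 'width': 0.0004751813652077049}
[[-5.20347895e-04 -9.67991454e-01 -2.50982617e-01  7.23639167e-02]
 [ 9.99999345e-01 -2.47942435e-04 -1.11697535e-03 -8.01988060e-04]
 [ 1.01899335e-03 -2.50983034e-01  9.67990949e-01 -1.56770130e-01]
 [ 0.00000000e+00  0.00000000e+00  0.00000000e+00  1.00000000e+00]]
```

View pics/w1.png

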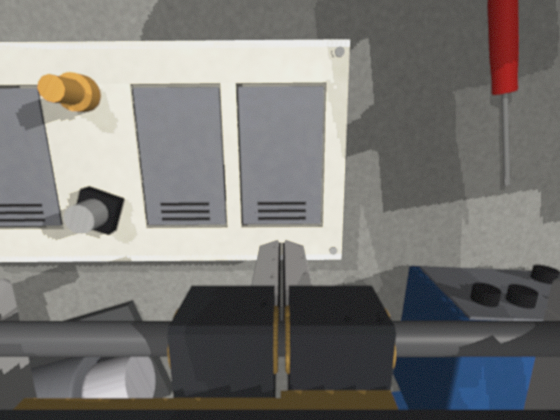

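The wrist view has panel 4's ribs at px (282,211), in line with the fingers. The blue box is at lower right, so I'll check clearance to it.

```bash
python3 - <<'E'
from h import *
from scipy.spatial.transform import Rotation as Ro
o=robot.get_obs();s=robot.snapshot("wrist")
T=np.eye(4);T[:3,:3]=Ro.from_euler("xyz",o["ee_rot"]).as_matrix();T[:3,3]=o["tool_pos"];C=T@s["hand_eye"]
def w(u,v,z=None):
    p=cv2.undistortPoints(np.array([[[u,v]]],float),np.array(s["mtx"]),np.array([s["k1"],0,0,0,0.]))[0,0]
    r=C[:3,:3]@np.array([p[0],p[1],1]);c=C[:3,3]
    d=s["depth"][int(v),int(u)]
    return (c+r*d).round(4), (c+r*((.09-c[2])/r[2])).round(4)
for n,u,v in [("ribs4",282,211),("ribs3",186,211),("p4 -x,+y corner",323,83),("p4 +x+y",322,226),("deck +y+x",341,259),("box",430,270),("box2",420,300),("fit",60,90)]: print(n,*w(u,v))
s=robot.snapshot("top")
P=[]
R,_=cv2.Rodrigues(s["rvec"]);t=np.asarray(s["tvec"]).reshape(3);c=-R.T@t
for u,v in [(104,50),(192,68),(184,128),(92,105),(180,100),(360,95),(330,105),(295,181),(290,222)]:
    p=cv2.undistortPoints(np.array([[[u,v]]],float),np.array(s["mtx"]),np.array([s["k1"],0,0,0,0.]))[0,0]
    print((u,v),(c+R.T@np.array([p[0],p[1],1])*s["depth"][v,u]).round(3))
E
```

```text
ribs4 [0.646  0.1195 0.0915] [0.6464 0.1194 0.09  ]
ribs3 [0.6329 0.0327 0.0905] [0.633  0.0326 0.09  ]
p4 -x,+y corner [0.5429 0.1698 0.0904] [0.5428 0.1698 0.09  ]
p4 +x+y [0.6666 0.154  0.0886] [0.6662 0.1539 0.09  ]
deck +y+x [0.7408 0.1791 0.0008] [0.7014 0.1677 0.09  ]
box [0.7606 0.2782 0.0232] [0.7256 0.2508 0.09  ]
box2 [0.7786 0.2531 0.0544] [0.7562 0.2398 0.09  ]
fit [ 0.5225 -0.0243  0.1294] [ 0.5149 -0.0483  0.09  ]
(104, 50) [0.949 0.451 0.132]
(192, 68) [0.914 0.227 0.094]
(184, 128) [0.621 0.142 0.589]
(92, 105) [0.801 0.469 0.134]
(180, 100) [0.666 0.151 0.586]
(360, 95) [ 0.841 -0.201  0.126]
(330, 105) [ 0.818 -0.128  0.108]
(295, 181) [ 0.619 -0.042  0.129]
(290, 222) [ 0.519 -0.031  0.134]
```

Ribs from the two cameras agree to 2 mm. Next I'll lower onto panel 4.

```bash
python3 -m inch '[{"linear":[0.01,0,-0.35],"twist":0,"gripper":0},{"linear":[0.01,0,-0.7],"twist":0,"gripper":0},{"linear":[0.01,0,-0.95],"twist":0,"gripper":0},{"linear":[0.01,0,-0.98],"twist":0,"gripper":0},{"linear":[0.01,0,-0.98],"twist":0,"gripper":0},{"linear":[0.01,0,-0.98],"twist":0,"gripper":0}]'
for i in 1; do python3 -m inch '[{"linear":[0,0,-0.08],"twist":0,"gripper":0},{"linear":[0,0,-0.08],"twist":0,"gripper":0},{"linear":[0,0,-0.08],"twist":0,"gripper":0}]'; done
python3 -m inch '[{"linear":[0,0,-0.02],"twist":0,"gripper":0},{"linear":[0,0,-0.02],"twist":0,"gripper":0},{"linear":[0,0,-0.02],"twist":0,"gripper":0}]'
```

```text
time: 2.22
tool_pos: [0.6446, 0.1217, 0.1316]
ee_rot: [3.141, 0.003, 2.992]
wrist_force: [-0.3, 0.3, 1.2]
width: 0.0005
time: 2.47
tool_pos: [0.6448, 0.1208, 0.1227]
ee_rot: [3.141, 0.002, 2.991]
wrist_force: [0.7, 0.6, 0.2]
width: 0.0002
time: 2.72
tool_pos: [0.6444, 0.1206, 0.1197]
ee_rot: [3.141, 0.0, 2.991]
wrist_force: [-0.7, -0.5, -0.5]
width: 0.0008
```

```bash
python3 -m inch '[{"linear":[0,0,-0.04],"twist":0,"gripper":0},{"linear":[0,0,-0.04],"twist":0,"gripper":0},{"linear":[0,0,-0.04],"twist":0,"gripper":0}]'
python3 -m inch '[{"linear":[0,0,-0.02],"twist":0,"gripper":0},{"linear":[0,0,-0.02],"twist":0,"gripper":0},{"linear":[0,0,-0.02],"twist":0,"gripper":0}]'
python3 -m inch '[{"linear":[0,0,-0.01],"twist":0,"gripper":0},{"linear":[0,0,-0.01],"twist":0,"gripper":0},{"linear":[0,0,-0.01],"twist":0,"gripper":0}]'
python3 -m inch '[{"linear":[0,0,-0.01],"twist":0,"gripper":0},{"linear":[0,0,-0.01],"twist":0,"gripper":0},{"linear":[0,0,-0.01],"twist":0,"gripper":0}]'
```

```text
time: 2.97
tool_pos: [0.644, 0.1206, 0.1149]
ee_rot: [-3.141, -0.001, 2.991]
wrist_force: [-0.8, 0.4, 0.9]
width: 0.0001
time: 3.22
tool_pos: [0.6442, 0.1206, 0.1133]
ee_rot: [-3.142, -0.0, 2.991]
wrist_force: [0.0, -0.9, -0.5]
width: 0.0007
time: 3.47
tool_pos: [0.6443, 0.1206, 0.1125]
ee_rot: [3.142, -0.0, 2.991]
wrist_force: [0.5, 0.1, -0.4]
width: 0.0005
time: 3.72
tool_pos: [0.6444, 0.1207, 0.1119]
ee_rot: [3.141, 0.001, 2.991]
wrist_force: [-0.6, -0.8, 1.5]
width: 0.0007
```

```bash
python3 -m inch '[{"linear":[0,0,-0.01],"twist":0,"gripper":0},{"linear":[0,0,-0.01],"twist":0,"gripper":0},{"linear":[0,0,-0.01],"twist":0,"gripper":0}]'
python3 -m inch '[{"linear":[0,0,-0.01],"twist":0,"gripper":0},{"linear":[0,0,-0.01],"twist":0,"gripper":0},{"linear":[0,0,-0.01],"twist":0,"gripper":0}]'
python3 -m inch '[{"linear":[0,0,-0.01],"twist":0,"gripper":0},{"linear":[0,0,-0.01],"twist":0,"gripper":0},{"linear":[0,0,-0.01],"twist":0,"gripper":0}]'
```

```text
time: 3.97
tool_pos: [0.6445, 0.1206, 0.1115]
ee_rot: [3.141, 0.001, 2.991]
wrist_force: [-2.3, -0.4, 5.2]
width: 0.0004
time: 4.22
tool_pos: [0.6445, 0.1207, 0.1114]
ee_rot: [3.141, 0.001, 2.991]
wrist_force: [-3.1, -0.6, 8.2]
width: 0.0004
time: 4.47
tool_pos: [0.6445, 0.1206, 0.1114]
ee_rot: [3.141, 0.002, 2.991]
wrist_force: [-4.0, -0.1, 11.6]
width: 0.0009
```

Panel 4 is solid: the tip stops at z 0.1114 while the force rises to 11.6 N. Panel 3 is next.

```bash
python3 -m inch '[{"linear":[0,0,0.12],"twist":0,"gripper":0},{"linear":[0,0,0.23],"twist":0,"gripper":0},{"linear":[-0.06,-0.44,0.23],"twist":0,"gripper":0},{"linear":[-0.13,-0.87,0.23],"twist":0,"gripper":0},{"linear":[-0.13,-0.87,0.23],"twist":0,"gripper":0},{"linear":[-0.13,-0.87,0.23],"twist":0,"gripper":0}]'
python3 -m inch '[{"linear":[0,0,-0.15],"twist":0,"gripper":0},{"linear":[0,0,-0.15],"twist":0,"gripper":0},{"linear":[0,0,-0.15],"twist":0,"gripper":0},{"linear":[0,0,-0.15],"twist":0,"gripper":0}]'
```

```text
time: 4.97
tool_pos: [0.6313, 0.0312, 0.1318]
ee_rot: [-3.141, 0.0, 2.987]
wrist_force: [0.5, 0.4, 0.5]
width: 0.0005
time: 5.3
tool_pos: [0.6314, 0.0347, 0.1165]
ee_rot: [3.141, -0.0, 2.992]
wrist_force: [0.3, 0.3, 0.7]
width: 0.0004
```

```bash
python3 -m inch '[{"linear":[0,-0.01,-0.03],"twist":0,"gripper":0},{"linear":[0,-0.01,-0.03],"twist":0,"gripper":0},{"linear":[0,-0.01,-0.03],"twist":0,"gripper":0}]'
python3 -m inch '[{"linear":[0,0,-0.02],"twist":0,"gripper":0},{"linear":[0,0,-0.02],"twist":0,"gripper":0},{"linear":[0,0,-0.02],"twist":0,"gripper":0}]'
python3 -m inch '[{"linear":[0,0,-0.01],"twist":0,"gripper":0},{"linear":[0,0,-0.01],"twist":0,"gripper":0},{"linear":[0,0,-0.01],"twist":0,"gripper":0}]'
python3 -m inch '[{"linear":[0,0,-0.01],"twist":0,"gripper":0},{"linear":[0,0,-0.01],"twist":0,"gripper":0},{"linear":[0,0,-0.01],"twist":0,"gripper":0}]'
```

```text
time: 5.55
tool_pos: [0.6314, 0.033, 0.1136]
ee_rot: [3.141, 0.0, 2.991]
wrist_force: [1.1, -0.2, -0.5]
width: 0.0002
time: 5.8
tool_pos: [0.6316, 0.0328, 0.1119]
ee_rot: [3.141, 0.001, 2.991]
wrist_force: [0.5, 0.3, 1.0]
width: 0.0005
time: 6.05
tool_pos: [0.6317, 0.0327, 0.1111]
ee_rot: [3.141, 0.001, 2.991]
wrist_force: [0.7, 1.0, 2.4]
width: -0.0002
time: 6.3
tool_pos: [0.6317, 0.0327, 0.1098]
ee_rot: [3.141, 0.001, 2.991]
wrist_force: [0.6, 0.2, 3.6]
width: 0.0004
```

```bash
python3 -m inch '[{"linear":[0,0,-0.02],"twist":0,"gripper":0},{"linear":[0,0,-0.02],"twist":0,"gripper":0},{"linear":[0,0,-0.02],"twist":0,"gripper":0}]'
python3 -m inch '[{"linear":[0,0,-0.03],"twist":0,"gripper":0},{"linear":[0,0,-0.03],"twist":0,"gripper":0},{"linear":[0,0,-0.03],"twist":0,"gripper":0}]'
python3 -c "
from h import *
s=robot.snapshot('scene');cv2.imwrite('pics/s2.png',s['image'][:,:,::-1])"
```

```text
time: 6.55
tool_pos: [0.6316, 0.0327, 0.1074]
ee_rot: [3.141, 0.001, 2.991]
wrist_force: [1.7, 1.3, 2.7]
width: 0.0002
time: 6.8
tool_pos: [0.6312, 0.0327, 0.104]
ee_rot: [3.141, -0.0, 2.991]
wrist_force: [1.7, 0.4, 1.6]
width: 0.0006
```

View pics/s2.png

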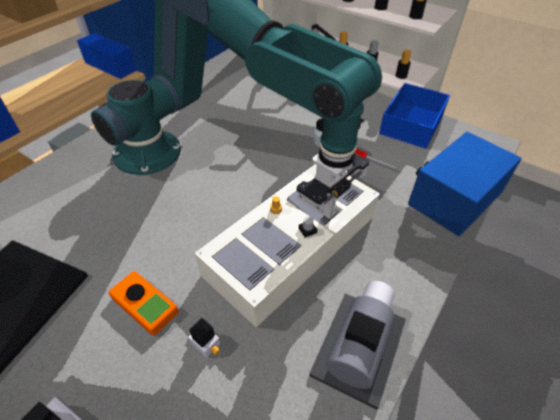

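Panel 3 rocks: the tip is 8 mm down with only about 2–3 N. The scene view shows the fingers on its ribs near px (325,215) and the parts undisturbed. I'll press further.

```bash
python3 -m inch '[{"linear":[0,0,-0.05],"twist":0,"gripper":0},{"linear":[0,0,-0.1],"twist":0,"gripper":0},{"linear":[0,0,-0.1],"twist":0,"gripper":0}]'
python3 -m inch '[{"linear":[-0.01,0,-0.05],"twist":0,"gripper":0},{"linear":[-0.02,0,-0.1],"twist":0,"gripper":0},{"linear":[-0.02,0,-0.1],"twist":0,"gripper":0}]'
python3 -m inch '[{"linear":[-0.01,0,-0.05],"twist":0,"gripper":0},{"linear":[-0.01,0,-0.05],"twist":0,"gripper":0},{"linear":[-0.01,0,-0.05],"twist":0,"gripper":0}]'
python3 -c "
from h import *
s=robot.snapshot('wrist');cv2.imwrite('pics/w3.png',s['image'][:,:,::-1])"
```

```text
time: 7.1
tool_pos: [0.6304, 0.0325, 0.0928]
ee_rot: [-3.141, -0.003, 2.991]
wrist_force: [0.5, 0.8, 2.3]
width: 0.0006
time: 7.35
tool_pos: [0.6287, 0.0325, 0.0829]
ee_rot: [-3.141, -0.001, 2.991]
wrist_force: [0.4, 0.4, 1.4]
width: 0.0001
time: 7.6
tool_pos: [0.628, 0.0325, 0.0787]
ee_rot: [-3.141, -0.001, 2.991]
wrist_force: [0.6, -0.4, 0.9]
width: 0.0007
```

View pics/w3.png

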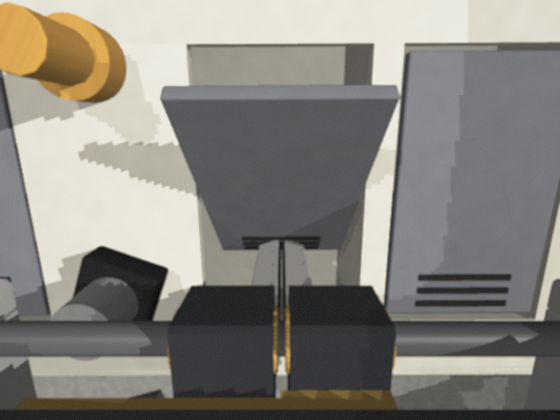

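Panel 3 is about 40° open, with its raised edge at row 90. I'll lift out and go round to the -x side of that edge.

```bash
python3 -m inch '[{"linear":[0.02,0,0.3],"twist":0,"gripper":0},{"linear":[0.02,0,0.65],"twist":0,"gripper":0},{"linear":[0.02,0,1],"twist":0,"gripper":0},{"linear":[0.02,0,1],"twist":0,"gripper":0}]'
python3 -m inch '[{"linear":[-0.33,0.05,0],"twist":0,"gripper":0},{"linear":[-0.66,0.1,0],"twist":0,"gripper":0},{"linear":[-1,0.15,0],"twist":0,"gripper":0},{"linear":[-1,0.15,0],"twist":0,"gripper":0}]'
python3 -m inch '[{"linear":[-0.17,0.02,0],"twist":0,"gripper":0},{"linear":[-0.17,0.02,0],"twist":0,"gripper":0},{"linear":[-0.17,0.02,0],"twist":0,"gripper":0}]'
python3 -c "
from h import *
s=robot.snapshot('wrist');cv2.imwrite('pics/w4.png',s['image'][:,:,::-1])"
```

```text
time: 7.98
tool_pos: [0.6334, 0.0325, 0.1881]
ee_rot: [3.14, 0.013, 2.991]
wrist_force: [0.8, 0.0, 1.0]
width: 0.0004
time: 8.32
tool_pos: [0.5236, 0.0487, 0.177]
ee_rot: [-3.141, -0.009, 2.992]
wrist_force: [-0.1, 0.2, -0.7]
width: 0.0003
time: 8.57
tool_pos: [0.5133, 0.0496, 0.1794]
ee_rot: [3.142, 0.0, 2.991]
wrist_force: [0.5, -0.8, -0.1]
width: 0.0004
```

View pics/w4.png

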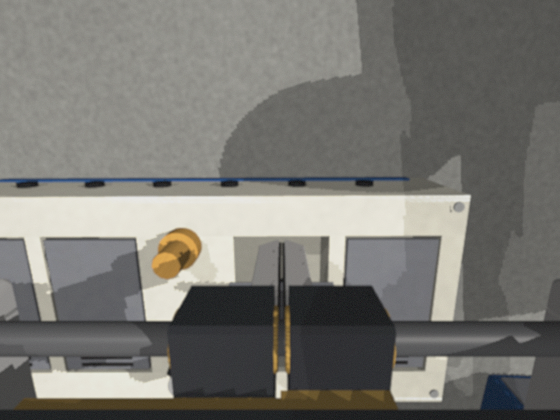

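```bash
python3 -m inch '[{"linear":[0,0,-0.25],"twist":0,"gripper":0},{"linear":[0,0,-0.5],"twist":0,"gripper":0},{"linear":[0,0,-0.5],"twist":0,"gripper":0},{"linear":[0,0,-0.5],"twist":0,"gripper":0}]'
python3 -m inch '[{"linear":[0.08,-0.01,0],"twist":0,"gripper":0},{"linear":[0.17,-0.02,0],"twist":0,"gripper":0},{"linear":[0.25,-0.04,0],"twist":0,"gripper":0},{"linear":[0.25,-0.04,0],"twist":0,"gripper":0}]'
python3 -c "
from h import *
s=robot.snapshot('scene');cv2.imwrite('pics/s5.png',cv2.resize(s['image'][120:340,180:400],None,fx=2.7,fy=2.7)[:,:,::-1])"
```

```text
time: 8.95
tool_pos: [0.513, 0.0495, 0.128]
ee_rot: [-3.141, -0.004, 2.99]
wrist_force: [0.2, -0.2, 0.4]
width: 0.0002
time: 9.28
tool_pos: [0.5394, 0.0458, 0.1314]
ee_rot: [3.141, -0.001, 2.991]
wrist_force: [-4.5, 0.7, 2.7]
width: 0.0005
```

View pics/s5.png

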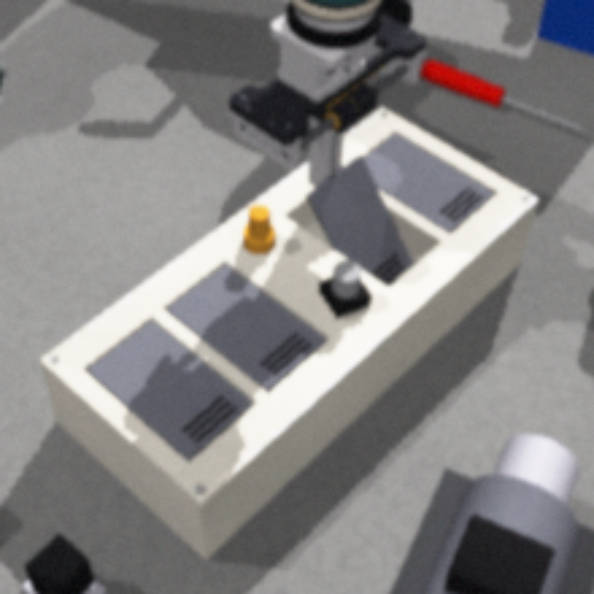

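Fingers are against the raised edge (force -4.5 N along x). I'll keep pushing toward rig +x.

```bash
python3 -m inch '[{"linear":[0.05,-0.01,0],"twist":0,"gripper":0},{"linear":[0.1,-0.015,0],"twist":0,"gripper":0},{"linear":[0.15,-0.02,0],"twist":0,"gripper":0},{"linear":[0.15,-0.02,0],"twist":0,"gripper":0}]'
python3 -m inch '[{"linear":[0.03,0,0],"twist":0,"gripper":0},{"linear":[0.06,-0.01,0],"twist":0,"gripper":0},{"linear":[0.06,-0.01,0],"twist":0,"gripper":0}]'
python3 -c "
from h import *
s=robot.snapshot('scene');cv2.imwrite('pics/s6.png',cv2.resize(s['image'][120:340,180:400],None,fx=2.7,fy=2.7)[:,:,::-1])"
```

```text
time: 9.67
tool_pos: [0.5549, 0.0434, 0.1306]
ee_rot: [3.141, 0.002, 2.991]
wrist_force: [-0.8, 0.4, -0.2]
width: 0.0005
time: 9.92
tool_pos: [0.5601, 0.0426, 0.1296]
ee_rot: [3.141, 0.001, 2.991]
wrist_force: [-0.7, -0.2, 1.6]
width: 0.0003
```

View pics/s6.png

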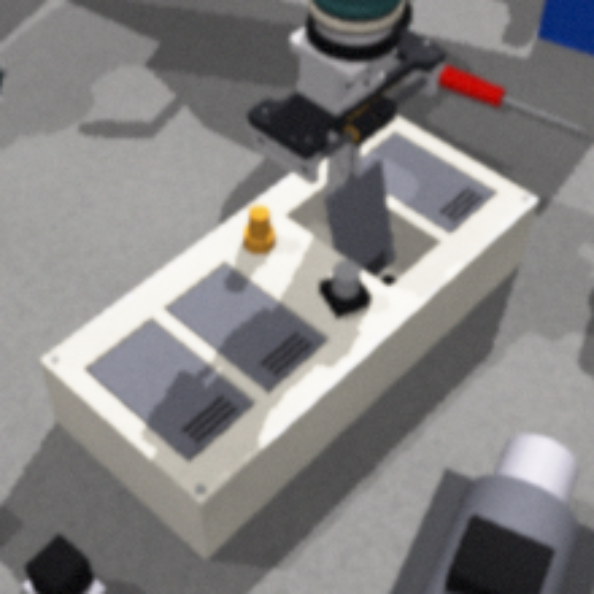

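```bash
python3 -m inch '[{"linear":[0.03,-0.005,0],"twist":0,"gripper":0},{"linear":[0.05,-0.01,0],"twist":0,"gripper":0},{"linear":[0.05,-0.01,0],"twist":0,"gripper":0}]'
python3 -m inch '[{"linear":[0.02,0,0],"twist":0,"gripper":0},{"linear":[0.02,0,0],"twist":0,"gripper":0},{"linear":[0.02,0,0],"twist":0,"gripper":0}]'
python3 -m inch '[{"linear":[0.02,0,0],"twist":0,"gripper":0},{"linear":[0.02,0,0],"twist":0,"gripper":0},{"linear":[0.02,0,0],"twist":0,"gripper":0}]'
```

```text
time: 10.22
tool_pos: [0.5647, 0.0416, 0.1295]
ee_rot: [3.141, 0.0, 2.991]
wrist_force: [-0.9, 1.0, 0.9]
width: 0.0003
time: 10.47
tool_pos: [0.5665, 0.0415, 0.1294]
ee_rot: [-3.141, 0.0, 2.991]
wrist_force: [-1.6, -0.5, 1.3]
width: 0.0005
time: 10.72
tool_pos: [0.5674, 0.0414, 0.1294]
ee_rot: [-3.141, -0.002, 2.991]
wrist_force: [-6.2, 0.3, 1.9]
width: 0.0006
```

```bash
python3 -m inch '[{"linear":[0.01,0,0],"twist":0,"gripper":0},{"linear":[0.01,0,0],"twist":0,"gripper":0},{"linear":[0.01,0,0],"twist":0,"gripper":0}]'
python3 -m inch '[{"linear":[-0.2,0.03,0],"twist":0,"gripper":0},{"linear":[-0.5,0.07,0],"twist":0,"gripper":0},{"linear":[-0.6,0.08,0.3],"twist":0,"gripper":0},{"linear":[-0.8,0.1,0.8],"twist":0,"gripper":0},{"linear":[-1,0.1,1],"twist":0,"gripper":0},{"linear":[-1,0.1,1],"twist":0,"gripper":0}]'
python3 -m inch '[{"linear":[-0.4,0.4,0.2],"twist":0,"gripper":0},{"linear":[-0.8,0.8,0.4],"twist":0,"gripper":0},{"linear":[-0.8,1,0.4],"twist":0,"gripper":0},{"linear":[-0.8,1,0.4],"twist":0,"gripper":0}]'
python3 -m inch '[{"linear":[-0.3,0.3,0],"twist":0,"gripper":0},{"linear":[-0.6,0.6,0],"twist":0,"gripper":0},{"linear":[-0.8,1,0],"twist":0,"gripper":0},{"linear":[-0.8,1,0],"twist":0,"gripper":0}]'
python3 - <<'E'
from h import *
for n in ["top","scene"]:
    s=robot.snapshot(n);cv2.imwrite(f"pics/{n}7.png",s["image"][:,:,::-1])
E
```

```text
time: 10.97
tool_pos: [0.5674, 0.0415, 0.1294]
ee_rot: [-3.14, -0.005, 2.991]
wrist_force: [-8.5, 0.2, 4.8]
width: 0.0004
time: 11.47
tool_pos: [0.4705, 0.0519, 0.2378]
ee_rot: [3.139, 0.015, 2.991]
wrist_force: [1.2, -0.0, 1.2]
width: 0.0006
time: 11.8
tool_pos: [0.3883, 0.1551, 0.272]
ee_rot: [3.137, 0.005, 2.995]
wrist_force: [1.1, 0.1, -0.5]
width: 0.0004
time: 12.13
tool_pos: [0.3067, 0.2561, 0.2694]
ee_rot: [3.138, -0.0, 2.999]
wrist_force: [1.3, -0.7, 0.2]
width: -0.0
```

View pics/top7.png

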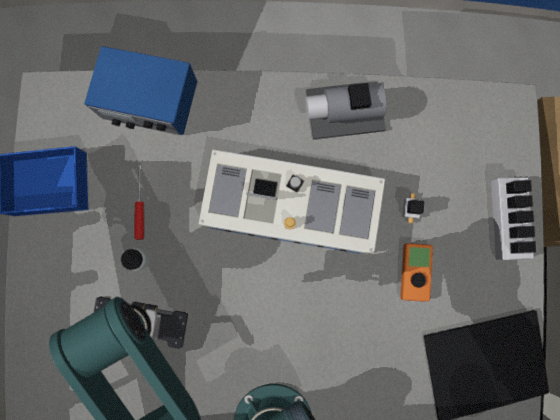

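View pics/scene7.png

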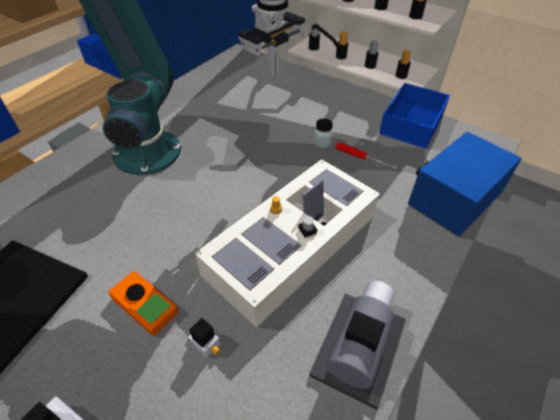

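Panel 3 stands up (scene px ~(315,200)) and the loose parts look unmoved. I'll check its angle with a projected outline and compare before and after.

```bash
python3 - <<'E'
from h import *
a=np.radians(-8.51);R2=np.array([[np.cos(a),-np.sin(a),0],[np.sin(a),np.cos(a),0],[0,0,1]])
def W(p): return np.array([.5753,-.0367,0])+(R2@(np.array(p).T/1000)).T
outs=[]
for n,(x0,y0,x1,y1) in {"scene":(270,150,360,250),"top":(230,150,310,240)}.items():
    s=robot.snapshot(n);im=s["image"][:,:,::-1].copy()
    k=6;crop=cv2.resize(im[y0:y1,x0:x1],None,fx=k,fy=k,interpolation=cv2.INTER_CUBIC)
    for th,col in ((1.45,(0,0,255)),(1.3,(0,255,0))):
        P=[]
        for xs,ys in ((-60,40),(-60,112),(60,112),(60,40)):
            P.append([xs*np.cos(th)+3*np.sin(th),ys,87-xs*np.sin(th)+3*np.cos(th)])
        q=((proj(s,W(P))-[x0,y0]+.5)*k).astype(int)
        cv2.polylines(crop,[q],True,col,1)
    outs.append(cv2.resize(crop,(390,430)))
    b=cv2.imread(f"pics/{n}0.png")
    d=cv2.absdiff(b,im).max(2)
    print(n)
    if n=="top":
        for nm,(u,v) in dict(fit=(290,223),sensor=(295,182),valve=(413,207),meter=(417,272),jar=(132,259),sd=(139,200)).items(): print(nm,d[v-12:v+12,u-12:u+12].mean().round(1))
cv2.imwrite("pics/ov.png",np.hstack(outs))
E
```

```text
scene
top
fit 2.7
sensor 5.4
valve 4.8
meter 11.0
jar 9.4
sd 15.8
```

View pics/ov.png

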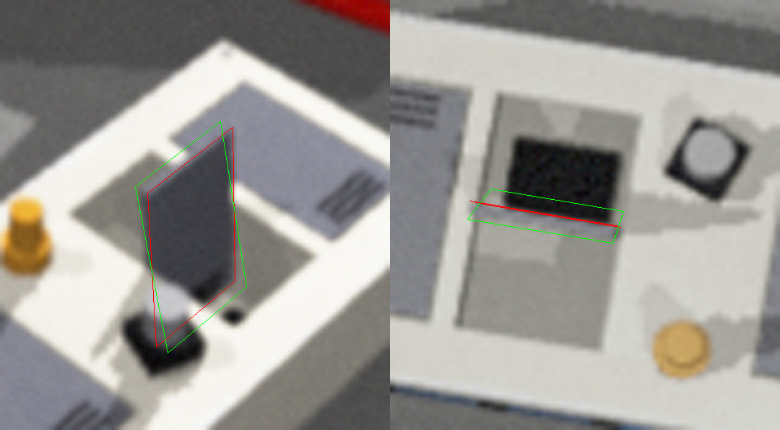

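The outline for 1.45 rad fits the panel. I'll check that panel 4, which gave about 1 mm, is still flush.

```bash
python3 - <<'E'
from h import *
a=np.radians(-8.51);R2=np.array([[np.cos(a),-np.sin(a),0],[np.sin(a),np.cos(a),0],[0,0,1]])
s=robot.snapshot("top");R,_=cv2.Rodrigues(s["rvec"]);t=np.asarray(s["tvec"]).reshape(3);c=-R.T@t
uv=np.stack(np.meshgrid(np.arange(560),np.arange(420)),-1).reshape(-1,2)
g=ray(s,uv,.09)-c;g/=(g@R.T)[:,2:3];P=c+g*s["depth"].reshape(-1,1)
L=(P-[.5753,-.0367,0])@R2*1000
for i,y in enumerate((-164,-76,76,164)):
    m=(abs(L[:,1]-y)<30)&(abs(L[:,0])<56)&(abs(L[:,2]-90)<8)
    f=np.polyfit(L[m,0],L[m,2],1);print(i+1,m.sum(),"slope",f.round(4))
print(robot.get_obs()["qvel"].round(3))
E
```

```text
1 1052 slope [1.60000e-03 9.04836e+01]
2 1069 slope [5.60000e-03 9.05074e+01]Traceback (most recent call last):
  File "<stdin>", line 9, in <module>
    raise TypeError("expected non-empty vector for x")
TypeError: expected non-empty vector for x
```

```bash
python3 - <<'E'
from h import *
a=np.radians(-8.51);R2=np.array([[np.cos(a),-np.sin(a),0],[np.sin(a),np.cos(a),0],[0,0,1]])
s=robot.snapshot("top");R,_=cv2.Rodrigues(s["rvec"]);t=np.asarray(s["tvec"]).reshape(3);c=-R.T@t
uv=np.stack(np.meshgrid(np.arange(560),np.arange(420)),-1).reshape(-1,2)
g=ray(s,uv,.09)-c;g/=(g@R.T)[:,2:3];P=c+g*s["depth"].reshape(-1,1)
L=(P-[.5753,-.0367,0])@R2*1000
for i,y in ((1,-164),(2,-76),(4,164)):
    m=(abs(L[:,1]-y)<30)&(abs(L[:,0])<56)&(abs(L[:,2]-90)<8)
    f=np.polyfit(L[m,0],L[m,2],1);print(i,m.sum(),"slope",f.round(4))
print(robot.get_obs()["qvel"].round(3))
E
```

```text
1 1060 slope [-7.00000e-04  9.06288e+01]
2 1076 slope [1.20000e-03 9.04731e+01]
4 1063 slope [-1.92000e-02  9.03813e+01]
[-0.009 -0.002 -0.001  0.003  0.002  0.004]
```

```bash
cat > sl.py <<'E'
from h import *
a=np.radians(-8.51);R2=np.array([[np.cos(a),-np.sin(a),0],[np.sin(a),np.cos(a),0],[0,0,1]])
S={1:[],2:[],4:[]}
for k in range(6):
    s=robot.snapshot("top");R,_=cv2.Rodrigues(s["rvec"]);t=np.asarray(s["tvec"]).reshape(3);c=-R.T@t
    uv=np.stack(np.meshgrid(np.arange(560),np.arange(420)),-1).reshape(-1,2)
    g=ray(s,uv,.09)-c;g/=(g@R.T)[:,2:3];P=c+g*s["depth"].reshape(-1,1)
    L=(P-[.5753,-.0367,0])@R2*1000
    for i,y in ((1,-164),(2,-76),(4,164)):
        m=(abs(L[:,1]-y)<30)&(abs(L[:,0])<56)&(abs(L[:,2]-90)<8)
        S[i].append(np.polyfit(L[m,0],L[m,2],1)[0])
for i in S: print(i,np.mean(S[i]).round(4),np.std(S[i]).round(4))
E
python3 sl.py
```

```text
1 0.0024 0.002
2 0.0012 0.0029
4 -0.0155 0.0022
```

Panel 4 is left about 0.017 rad down at its ribbed end after the probe. I'll press its plain end gently to shut it. The gripper body will be at z 0.187, clear of panel 3's top at 0.147.

```bash
python3 -m inch '[{"linear":[0.33,-0.17,0],"twist":0,"gripper":0},{"linear":[0.66,-0.33,0],"twist":0,"gripper":0},{"linear":[1,-0.5,0],"twist":0,"gripper":0}]'
python3 -m inch '[{"linear":[0.33,-0.17,0],"twist":0,"gripper":0},{"linear":[0.66,-0.33,0],"twist":0,"gripper":0},{"linear":[1,-0.5,0],"twist":0,"gripper":0}]'
python3 -m inch '[{"linear":[0.3,-0.15,0],"twist":0,"gripper":0},{"linear":[0.48,-0.24,0],"twist":0,"gripper":0},{"linear":[0.48,-0.24,0],"twist":0,"gripper":0},{"linear":[0.48,-0.24,-0.3],"twist":0,"gripper":0},{"linear":[0.48,-0.24,-0.6],"twist":0,"gripper":0},{"linear":[0.48,-0.24,-0.9],"twist":0,"gripper":0},{"linear":[0.48,-0.24,-1],"twist":0,"gripper":0},{"linear":[0.48,-0.24,-1],"twist":0,"gripper":0}]'
```

```text
time: 12.98
tool_pos: [0.4103, 0.2011, 0.2699]
ee_rot: [3.141, 0.001, 2.992]
wrist_force: [-0.5, 0.5, -0.3]
width: 0.0003
time: 13.23
tool_pos: [0.5108, 0.1503, 0.2695]
ee_rot: [3.141, 0.0, 2.99]
wrist_force: [-0.5, 0.5, -0.6]
width: 0.0008
time: 13.9
tool_pos: [0.5546, 0.1277, 0.1659]
ee_rot: [-3.14, -0.007, 2.991]
wrist_force: [0.4, 0.7, -0.2]
width: 0.0006
```

```bash
python3 -m inch '[{"linear":[0,0.04,-0.25],"twist":0,"gripper":0},{"linear":[0,0.04,-0.45],"twist":0,"gripper":0},{"linear":[0,0.04,-0.5],"twist":0,"gripper":0},{"linear":[0,0.04,-0.5],"twist":0,"gripper":0},{"linear":[0,0.04,-0.5],"twist":0,"gripper":0}]'
python3 -m inch '[{"linear":[0,0,-0.04],"twist":0,"gripper":0},{"linear":[0,0,-0.04],"twist":0,"gripper":0},{"linear":[0,0,-0.04],"twist":0,"gripper":0}]'
python3 -m inch '[{"linear":[0,0,-0.02],"twist":0,"gripper":0},{"linear":[0,0,-0.02],"twist":0,"gripper":0},{"linear":[0,0,-0.02],"twist":0,"gripper":0}]'
```

```text
time: 14.32
tool_pos: [0.5582, 0.1319, 0.1216]
ee_rot: [3.141, 0.003, 2.991]
wrist_force: [0.6, 0.2, -0.1]
width: 0.0007
time: 14.57
tool_pos: [0.5578, 0.1317, 0.1166]
ee_rot: [3.141, 0.002, 2.991]
wrist_force: [0.0, -0.1, -0.3]
width: 0.0003
time: 14.82
tool_pos: [0.5573, 0.1316, 0.1135]
ee_rot: [3.142, -0.0, 2.991]
wrist_force: [-0.7, -0.3, 0.1]
width: 0.0003
```

```bash
python3 -m inch '[{"linear":[0,0,-0.01],"twist":0,"gripper":0},{"linear":[0,0,-0.01],"twist":0,"gripper":0},{"linear":[0,0,-0.01],"twist":0,"gripper":0}]'
python3 -m inch '[{"linear":[0,0,-0.01],"twist":0,"gripper":0},{"linear":[0,0,-0.01],"twist":0,"gripper":0},{"linear":[0,0,-0.01],"twist":0,"gripper":0}]'
python3 -m inch '[{"linear":[0,0,-0.01],"twist":0,"gripper":0},{"linear":[0,0,-0.01],"twist":0,"gripper":0},{"linear":[0,0,-0.01],"twist":0,"gripper":0}]'
```

```text
time: 15.07
tool_pos: [0.5574, 0.1316, 0.1127]
ee_rot: [3.141, 0.0, 2.991]
wrist_force: [-1.4, 0.2, 0.9]
width: 0.0004
time: 15.32
tool_pos: [0.5574, 0.1316, 0.1122]
ee_rot: [3.141, 0.0, 2.991]
wrist_force: [-0.9, -0.7, 5.0]
width: 0.0002
time: 15.57
tool_pos: [0.5574, 0.1316, 0.1122]
ee_rot: [3.141, 0.001, 2.991]
wrist_force: [-3.8, -1.4, 8.2]
width: 0.0003
```

Solid at z 0.1122 with 8 N, so panel 4 is shut. I'll retreat and check.

```bash
python3 -m inch '[{"linear":[0,0,0.3],"twist":0,"gripper":0},{"linear":[0,0,0.6],"twist":0,"gripper":0},{"linear":[0,0,1],"twist":0,"gripper":0},{"linear":[0,0,1],"twist":0,"gripper":0}]'
python3 -m inch '[{"linear":[-0.3,0.15,0.2],"twist":0,"gripper":0},{"linear":[-0.7,0.3,0.4],"twist":0,"gripper":0},{"linear":[-1,0.5,0.5],"twist":0,"gripper":0}]'
python3 -m inch '[{"linear":[-0.3,0.2,0],"twist":0,"gripper":0},{"linear":[-0.7,0.4,0],"twist":0,"gripper":0},{"linear":[-1,0.6,0],"twist":0,"gripper":0}]'
python3 -m inch '[{"linear":[-0.3,0.2,0],"twist":0,"gripper":0},{"linear":[-0.5,0.4,0],"twist":0,"gripper":0},{"linear":[-0.5,0.4,0],"twist":0,"gripper":0},{"linear":[-0.5,0.4,0],"twist":0,"gripper":0},{"linear":[-0.5,0.4,0],"twist":0,"gripper":0}]'
python3 sl.py; python3 - <<'E'
from h import *
print(robot.get_obs()["qvel"].round(3))
b=cv2.imread("pics/scene7.png");s=robot.snapshot("scene");i=s["image"][:,:,::-1]
cv2.imwrite("pics/f.png",cv2.resize(np.hstack([b[150:340,190:400],i[150:340,190:400]]),None,fx=1.9,fy=1.9))
b=cv2.imread("pics/top0.png");s=robot.snapshot("top");i=s["image"][:,:,::-1]
cv2.imwrite("pics/ft.png",cv2.resize(np.hstack([b[140:310,110:440],i[140:310,110:440]]),None,fx=1.2,fy=1.2))
E
```

```text
time: 15.9
tool_pos: [0.5609, 0.1322, 0.2192]
ee_rot: [3.137, 0.015, 2.991]
wrist_force: [1.0, 0.3, 1.3]
width: 0.0008
time: 16.15
tool_pos: [0.4579, 0.1807, 0.2609]
ee_rot: [3.141, 0.001, 2.988]
wrist_force: [0.6, 1.6, 1.8]
width: 0.0005
time: 16.4
tool_pos: [0.3566, 0.2415, 0.26]
ee_rot: [3.141, 0.001, 2.99]
wrist_force: [-0.2, 1.2, 0.4]
width: 0.0007
time: 16.82
tool_pos: [0.3086, 0.2809, 0.2598]
ee_rot: [-3.141, 0.0, 2.991]
wrist_force: [-0.6, 0.3, 0.7]
width: 0.0003
1 0.0031 0.0018
2 0.0038 0.0034
4 0.004 0.0018
[ 0.005 -0.003  0.     0.001  0.    -0.   ]
```

View pics/f.png

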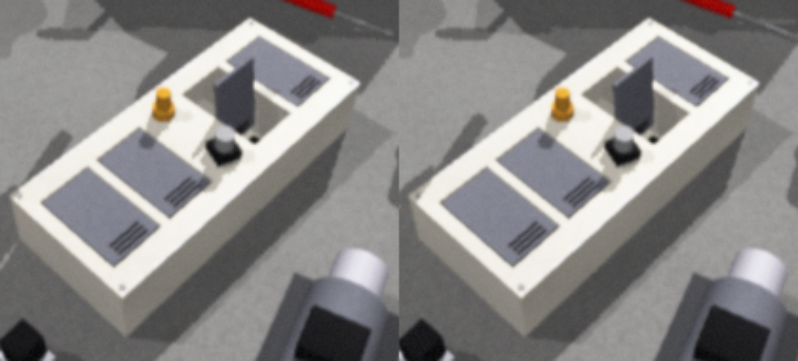

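View pics/ft.png

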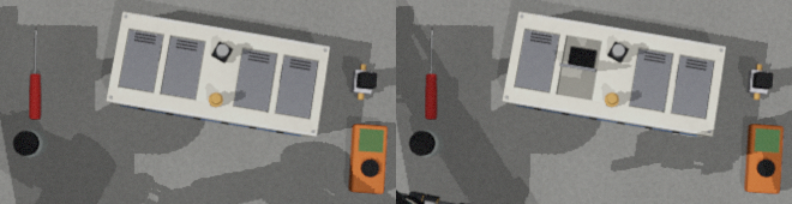

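Panel 4 is flush again, panel 3 is unchanged and upright, and all loose parts are where they started. I'm handing the job in.

```bash
python3 -c "
from bench import robot;print(robot.close_job())"
```

```text
the job is handed in; nothing more can be done
None
```

Panel 3 covers the empty bay. I pushed it open to about 1.45 rad (nearly upright), left panels 1, 2 and 4 shut, and handed the job in at about 17 s.

- **Finding it:** I pressed panel 4's ribs first, and it was solid at 11.6 N. Panel 3 then gave way at about 3 N. Panels 1 and 2 were not pressed, since the search ended there.
- **Opening it:** I pressed panel 3's ribs down to about 40°. Then I pushed its raised edge from the -x side until it met the stop, at 8.5 N.
- **One check failed at first:** the press had left panel 4 about 0.017 rad open. I pressed its plain end gently (8 N) to shut it, and its slope then matched panels 1 and 2 (0.003–0.004 rad, within measurement noise).
- **Final checks:** the outline drawn for 1.45 rad fits panel 3 in both camera views, and it had not moved after I shut panel 4. The loose parts look unmoved when I compare the first and last pictures by eye. The arm is clear of everything.

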